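# Set the gem viewer to its third filter

### The job

Set the gem viewer to its third filter: push the knob of its sliding lever along the slot, away from the home end where it stands, and stop when it has clicked into the third notch from there, without running on into the fourth. Then press the lamp button at the far end of the slot right down and let it come up again. Only push and press, gently, with the fingers: grip and lift nothing, leave the viewer standing where it is and do not disturb the things around it.

Things in the scene. Friction and masses are not known exactly. Their poses are not given: they have to be found in the camera images.
- viewer: gem viewer: a low grey box, 110 (x) x 204 (y) x 40 mm high, loose on four rubber feet, 2.5 kg; 7 N sideways does not shift it. Origin at the centre of its underside; z up, y along its length and along the lever's slot. The slot runs along y at x = -28 mm in its flat top (40 mm up); five white tick marks in front of the slot stand at the five notches. Behind the slot, at x = +16 mm, y = 0, a viewing ring stands up to 51 mm over the filter bar that slides with the lever.
- lever_knob (a point): top centre of the black round knob of the lever, 74 mm above the viewer's underside. The knob is 16 mm in diameter, its lower edge 9 mm above the viewer's top, on an 8 mm stem; it slides only along the viewer's y. The home end is the -y end of the slot: at joint 0 the knob stands at x = -28 mm, y = -46 mm in the viewer's frame.
- lever (a joint): travel of the lever along the viewer's +y, m; 0 at the home end stop, 0.092 at the far stop. It moves freely from 0 to 0.006; then come five notches at 0.022, 0.038, 0.054 (the third), 0.070 and 0.086. A click leads into each: the crests between lie at 0.014, 0.030, 0.046, 0.062 and 0.078. Climbing towards a crest takes about 5 N of push, least near the crest itself; past it the spring throws the lever forward by itself into the notch, where it stays and centres itself.
- lamp_button_top (a point): top centre of the lamp button, an aluminium push button 24 mm in diameter in a black collar, on the viewer's top at x = -28 mm, y = +80 mm in the viewer's frame (past the far end of the slot).
- lamp_button (a joint): how far the lamp button is pressed, m; 0 up, 0.006 right down (about 5 N); a spring brings it up again.
- ring_box: bystander: dark red ring box, 56 x 54 x 46 mm, past the viewer's +y end; origin at the centre of its underside
- loupe: bystander: small folded loupe, 26 x 32 x 14 mm, past the viewer's -y end, towards its front; origin at the centre of its underside
- tin: bystander: small round grey tin, 35 mm in diameter, 21 mm high, past the viewer's -y end, towards its rear; origin at the centre of its underside
There are look-alikes about, which are no part of the job. Of the things that look like the viewer, take the one that is farthest to the robot's left at the start.

How it is judged:
By the outcome, as a careful person would: the job done as asked, in the order asked, and still so for the second after the job is handed in, with the robot touching nothing.
It also fails if it takes over 58 s, if anything falls off the work surface, if the arm or the gripper's body presses on something with over 40 N, if the wrist force passes 120 N, or if a joint passes its speed limit or range.

### The arm

A 7-joint arm with a two-finger parallel gripper is mounted at the origin on a cart in front of the work surface, level with it; the furniture and walls round the work are solid. World frame = base frame: x ahead of the robot, y to its left, z up, the work surface at z = 0. Lengths are in m, angles in rad, forces in N, time in s.
With the tool pointing down it reaches from about 0.425 to 0.925 m from the base axis. Payload 6.8 kg.
Tool frame: the origin (TCP) lies on the front face of the gripper's body, between the roots of the fingers; the fingertips stand 73 mm ahead of it and the grasp point (between the pads) lies 54 mm ahead of it (env.nose_length is the distance from the TCP to the fingertips, in m); z points along the fingers, y is the direction in which the jaws open and shut (so a half turn about z gives the same grasp; the last joint's range is limited). The gripper opens to 85 mm and grips with 20 to 120 N. Pads are 22 mm wide; open, the fingers measure 114 mm over their backs; the gripper's body (76 mm by 85 mm) begins 54 mm behind the grasp point. The pads swing forward as they close: fully open they stand 13 mm farther back than shut.
Start: joints at [1.055, 0.477, 0.022, 1.555, -0.011, 1.109, -0.083], TCP at [0.268, -0.62, 0.304] pointing down, gripper open.
Joint ranges: [-2.96, 2.96], [-0.34, 2.1], [-1.41, 1.46], [0.24, 2.44], [-1.37, 4.51], [0.17, 1.92], [-2.96, 2.96]. Speed limits (rad/s): [2.39, 2.39, 3.14, 3.14, 3.14, 3.14, 3.14].

### API

Orientations are given as a unit quaternion [w, x, y, z].
In Python, from cell import env, kin, camera, calibration, job gives the robot as it stands. The module is installed in compiled form; this text tells all that it offers. Calls block until the motion is done:
- env.reach(position, orientation): joint-space move of the TCP to a pose.
- env.movel(position, velocity=0.15, rot=None, stop_force=None): straight line of the TCP; rot=None keeps the orientation; velocity is the mean speed in m/s. With stop_force (N) it stops when the force on the tool has changed by that much, and returns True; else False.
- env.goto_joints(angles): joint-space move.
- env.grip(opening, f_grip=None): finger opening in m; f_grip is the grip in N (None keeps the last); returns when the fingers have stopped.
- env.dwell(seconds).
- kin.inverse_kinematics(position, orientation): joint angles nearest the present ones, or None.
- env.get_state(): the state.
- camera(name): name is "scene" or "top" or "wrist"; returns (picture, depth): 400x640x3 uint8, blue, green, red; 400x640 float32, m along the optical axis (not along the pixel's ray), 0 where there is no reading.
- calibration(name): a dict with "fx", "fy", "cx", "cy" (pixels), "rvec" (rotation vector, rad) and "tvec" (3), from world to camera coordinates, as OpenCV has them. Camera axes: x right, y down, z forward; pixel columns grow to the right and rows downward; lengths in m; the calibration is good to about 2 mm. The wrist camera is an equidistant fisheye: a pixel r from the principal point sees the ray r / f radians off the axis. A picture is of the moment at which its call begins: read the wrist's pose just before it. calibration takes no time and is no camera call; for the wrist camera it gives the pose at the moment of the call.
A pose or a line that the arm cannot do raises env.PlanningError and nothing moves.
- job.job_done(): hands the job in, once; it reports no verdict.
The state is a dict: "time": time; "qpos": joint angles; "joint_velocities": joint speeds; "joint_torque": joint torques, N m; "tcp_pos": TCP position; "orientation": TCP orientation; "force": force on the tool from outside, world axes, zero at the start; "torque": the same for the moment, N m; "opening": finger opening in m.
Only numpy, scipy, OpenCV 4.12 (cv2) and the standard library are available. Lean on these libraries where they do the work, as an engineer would, in place of code of your own. Each camera call takes 0.05 s, during which the arm holds its last target.

## Working session

There is one attempt and no reset: what is moved stays moved. The work goes in short steps, each a Python script; the robot and the scene stay as the last script left them, time stands still between calls to the robot, and variables do not carry over. Pictures are saved under pics/ and viewed, and the job is handed in when it is done.

```bash
mkdir -p pics; python3 - <<'E'
from cell import env,camera,calibration
import cv2,numpy as np
for n in("scene","top"):
    p,d=camera(n); cv2.imwrite(f"pics/{n}0.png",p); np.savez(f"{n}0.npz",p=p,d=d); print(n,calibration(n))
s=env.get_state();print(s["time"],s["tcp_pos"],s["orientation"],s["force"],env.nose_length)
E
```

```text
scene {'fx': 388.0740647799199, 'fy': 388.0740647799199, 'cx': 311.74367050619355, 'cy': 199.3469115887214, 'rvec': array([ 1.95026462, -0.773575  ,  0.45995414]), 'tvec': array([-0.56596556,  0.11009746,  0.85241372])}
top {'fx': 497.9728147374131, 'fy': 497.9728147374131, 'cx': 320.56249525222745, 'cy': 194.4686018132798, 'rvec': array([ 2.14971259, -2.10979573,  0.12953079]), 'tvec': array([-0.28309055,  0.49299619,  0.9308102 ])}
0.1 [ 0.26751755 -0.61927149  0.30302329] [-7.88405039e-04  9.79284001e-01  2.02489921e-01 -2.37069917e-04] [-0.71863112 -0.96000941  0.08123568] 0.0726
```

View pics/scene0.png

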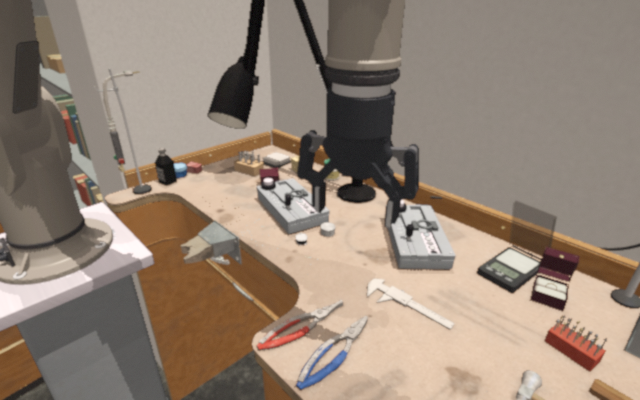

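View pics/top0.png

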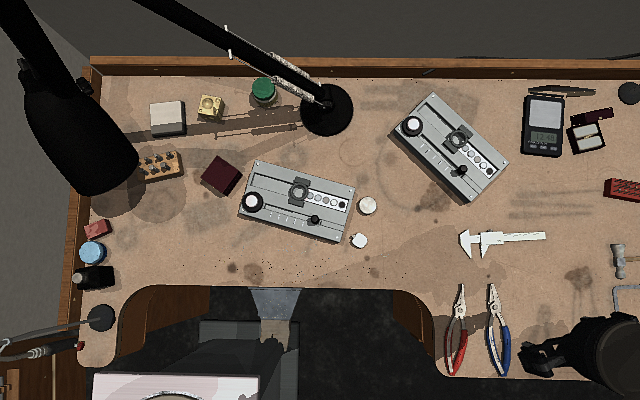

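The top view shows two viewers, one at px (297,202) and one at (450,147). The left one is farthest to the robot's left, and it has the ring box (220,176), tin (367,205) and loupe (358,240) around it. I'll check that in a crop and measure it.

```bash
cat > h.py <<'E'
import cv2,numpy as np
from cell import env,kin,camera,calibration,job
def ray_plane(c,uv,z):
    R=cv2.Rodrigues(c["rvec"])[0]; o=-R.T@c["tvec"]
    d=R.T@np.array([(uv[0]-c["cx"])/c["fx"],(uv[1]-c["cy"])/c["fy"],1.])
    return o+d*(z-o[2])/d[2]
def proj(c,P):
    return cv2.projectPoints(np.float64(P).reshape(-1,3),c["rvec"],c["tvec"],np.array([[c["fx"],0,c["cx"]],[0,c["fy"],c["cy"]],[0,0,1.]]),None)[0].reshape(-1,2)
E
python3 - <<'E'
from h import *
f=np.load("top0.npz");p=f["p"];d=f["d"];c=calibration("top")
R=cv2.Rodrigues(c["rvec"])[0];o=-R.T@c["tvec"]
v,u=np.mgrid[:400,:640]
W=(np.stack([(u-c["cx"])/c["fx"]*d,(v-c["cy"])/c["fy"]*d,d],-1)-c["tvec"])@R
print(o,[W[y,x].round(4) for x,y in((290,250),(340,225),(260,180))])
m=((abs(W[...,2]-.04)<.008)&(u>230)&(u<362)&(v>150)&(v<250)).astype(np.uint8)
m=cv2.morphologyEx(m,cv2.MORPH_OPEN,np.ones((3,3)))
n,l,s,_=cv2.connectedComponentsWithStats(m);i=1+s[1:,4].argmax()
cn=max(cv2.findContours((l==i).astype(np.uint8),0,2)[0],key=cv2.contourArea)
hull=cv2.convexHull(cn)
pw=np.array([ray_plane(c,q[0],.04)[:2] for q in hull])
r=cv2.minAreaRect(np.float32(pw*1000));print("rect mm",r, cv2.boxPoints(r))
k=cv2.resize(p[140:260,220:390],None,fx=4.5,fy=4.5,interpolation=2);cv2.imwrite("pics/crop0.png",k)
q=np.load("scene0.npz")["p"][150:250,230:360];cv2.imwrite("pics/crop1.png",cv2.resize(q,None,fx=5,fy=5,interpolation=2))
E
```

```text
[ 0.35409382 -0.30295994  0.98611661] [array([ 0.3915, -0.2146, -0.0019]), array([ 0.4391, -0.3122,  0.0395]), array([ 0.5256, -0.1543,  0.0288])]
rect mm ((485.888671875, -228.02279663085938), (203.73008728027344, 109.8746109008789), 74.73565673828125) [[ 406.07117 -311.8307 ]
 [ 512.0696  -340.7577 ]
 [ 565.7062  -144.2149 ]
 [ 459.70776 -115.2879 ]]
```

View pics/crop0.png

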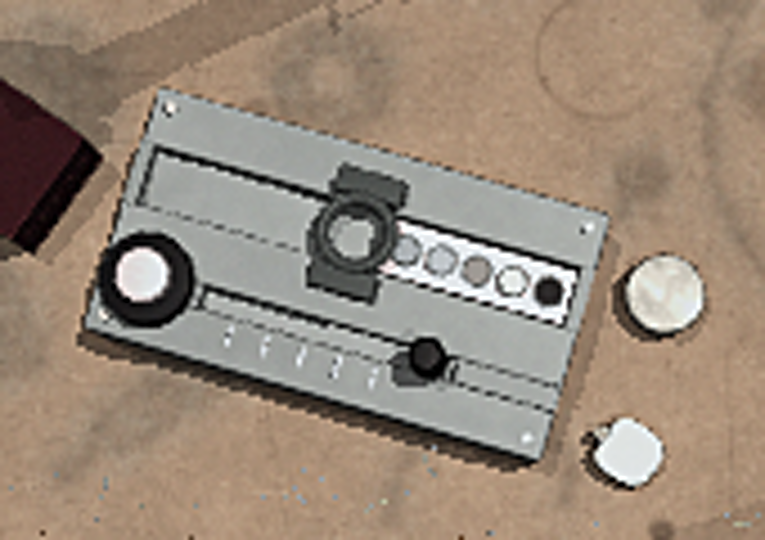

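View pics/crop1.png

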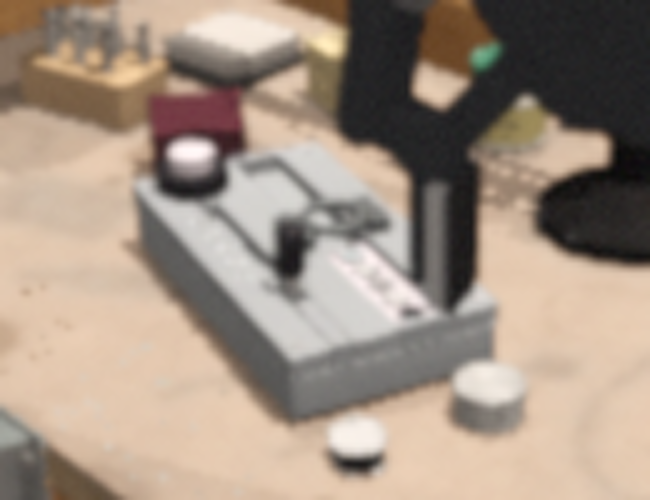

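The crop confirms the choice: lever knob at crop px (428,356), lamp button at (142,273), ring box at left, tin and loupe at right. The rectangle measures 203.7 x 109.9 mm against the nominal 204 x 110. Next I'll check the knob and button points against the fitted pose, and look for obstacles (the lamp).

```bash
cat >> h.py <<'E'
C=np.array([.48589,-.22802]);yd=np.array([53.64,196.54]);yd/=np.linalg.norm(yd);xd=np.array([yd[1],-yd[0]])
def V(x,y,z): return np.r_[C+x*xd+y*yd,z]
def loc(P): q=np.asarray(P)[:2]-C; return np.array([q@xd,q@yd])
E
python3 - <<'E'
from h import *
f=np.load("top0.npz");p=f["p"];d=f["d"];c=calibration("top")
R=cv2.Rodrigues(c["rvec"])[0]
v,u=np.mgrid[:400,:640]
W=(np.stack([(u-c["cx"])/c["fx"]*d,(v-c["cy"])/c["fy"]*d,d],-1)-c["tvec"])@R
print("expected px knob",proj(c,V(-.028,-.046,.074)),"ring",proj(c,V(.016,0,.051)))
g=p.max(2)
def blob(mask,box):
    m=np.zeros_like(mask,np.uint8);x0,y0,x1,y1=box;m[y0:y1,x0:x1]=mask[y0:y1,x0:x1]
    n,l,s,ce=cv2.connectedComponentsWithStats(m);i=1+s[1:,4].argmax();return ce[i],s[i],l==i
ce,s,l=blob(((W[...,2]>.062)).astype(np.uint8),(300,205,330,230));zz=np.median(W[l][:,2]);print("knob depth",ce,s,zz,loc(ray_plane(c,ce,.074)))
ce,s,l=blob((g<45).astype(np.uint8),(308,212,322,226));print("knob dark",ce,s,loc(ray_plane(c,ce,.074)))
ce,s,l=blob((p.min(2)>180).astype(np.uint8),(240,190,265,215));zb=np.median(W[l][:,2]);print("button",ce,s,zb,loc(ray_plane(c,ce,zb)))
print("collar z",np.round(W[202,238:268,2],4))
# scene view knob/button cross-check
cs=calibration("scene");print("scene expected knob,btn",proj(cs,[V(-.028,-.046,.074),V(-.028,.08,zb)]))
# obstacles above z>.1 
m=(W[...,2]>.12)&(d>0)&(W[...,0]>.2)&(W[...,0]<1)&(u<560)
X=W[m]
for lo in np.arange(.1,.9,.1):
    k=X[(X[:,2]>lo)&(X[:,2]<=lo+.1)]
    if len(k): print("z",lo.round(1),"x",k[:,0].min().round(2),k[:,0].max().round(2),"y",k[:,1].min().round(2),k[:,1].max().round(2),len(k))
for th in(0,np.pi,np.pi/2,-np.pi/2):
    a=np.r_[yd*np.cos(th)+xd*np.sin(th),0];Rm=np.c_[a,np.cross([0,0,-1],a),[0,0,-1]]
    from scipy.spatial.transform import Rotation as Ro
    q=Ro.from_matrix(Rm).as_quat()[[3,0,1,2]]
    print(th,q,[None if (t:=kin.inverse_kinematics(V(-.028,yy,.126),q)) is None else np.round(t,2) for yy in(-.085,.08)])
E
```

```text
expected px knob [[314.60771692 218.70708826]] ring [[298.52609353 191.09970687]]
knob depth [314.5        218.86206897] [311 215   8   9  58] 0.07156504194547245 [-0.02833015 -0.04589122]
knob dark [314.33333333 219.0877193 ] [308 215  13  10  57] [-0.02881587 -0.04571548]
button [251.01941748 200.52427184] [246 195  11  12 103] 0.060891922677726966 [-0.02753238  0.07973564]
collar z [ 0.0023 -0.0006 -0.003  -0.0017  0.0509  0.0494  0.0498  0.0579  0.0586
  0.0621  0.0626  0.0597  0.0614  0.061   0.0571  0.066   0.0611  0.0613
  0.0616  0.063   0.0498  0.0515  0.052   0.0526  0.0471  0.0376  0.0386
  0.0379  0.0405  0.0387]
scene expected knob,btn [[286.74996195 195.4506796 ]
 [266.84284793 180.17058204]]
z 0.1 x 0.21 0.78 y -0.7 0.22 18317
z 0.2 x 0.21 0.78 y -0.67 0.22 20304
z 0.3 x 0.23 0.69 y -0.59 0.15 4848
z 0.4 x 0.6 0.67 y -0.12 0.1 2739
z 0.5 x 0.62 0.63 y 0.04 0.06 169
0 [0.         0.79476155 0.60692181 0.        ] [array([ 0.69,  0.5 , -0.25,  2.02,  0.2 ,  0.64,  0.04]), array([ 0.46,  0.48, -0.36,  2.09,  0.28,  0.62, -0.36])]
3.141592653589793 [ 0.         -0.60692181  0.79476155  0.        ] [array([ 0.2 ,  0.51,  0.37,  2.06, -0.31,  0.62, -2.63]), array([-0.69,  0.94,  1.26,  2.15, -1.14,  1.01, -2.17])]
1.5707963267948966 [-0.          0.99113981 -0.13282276  0.        ] [array([ 0.46,  0.49,  0.04,  2.04, -0.03,  0.62, -1.32]), array([ 0.21,  0.45, -0.06,  2.1 ,  0.05,  0.59, -1.71])]
-1.5707963267948966 [0.         0.13282276 0.99113981 0.        ] [array([ 0.9 ,  0.54, -0.51,  2.01,  0.41,  0.69,  1.43]), array([ 0.62,  0.51, -0.56,  2.08,  0.43,  0.67,  1.08])]
```

Everything agrees within 1 mm: knob at (-28.3, -45.9), button at (-27.5, 79.7), button top at z≈61 mm and collar at z≈50 mm. Next is clearance between the lamp and the vertical tool column.

```bash
python3 - <<'E'
from h import *
f=np.load("top0.npz");d=f["d"];c=calibration("top")
R=cv2.Rodrigues(c["rvec"])[0];v,u=np.mgrid[:400,:640]
W=(np.stack([(u-c["cx"])/c["fx"]*d,(v-c["cy"])/c["fy"]*d,d],-1)-c["tvec"])@R
m=(W[...,2]>.09)&(d>0)&(v<290)
X=W[m]
for y in(-.085,.0,.08):
    t=V(-.028,y,0); r=np.hypot(*(X[:,:2]-t[:2]).T)
    for lo in np.arange(.1,.7,.1):
        k=(X[:,2]>lo)&(X[:,2]<lo+.1)
        if k.any(): i=r[k].argmin();print(y,"z",lo.round(1),r[k][i].round(3),X[k][i].round(3))
E
```

```text
-0.085 z 0.1 0.216 [ 0.651 -0.283  0.102]
-0.085 z 0.2 0.225 [ 0.647 -0.225  0.203]
-0.085 z 0.3 0.25 [ 0.647 -0.166  0.308]
-0.085 z 0.4 0.286 [ 0.656 -0.119  0.402]
-0.085 z 0.5 0.392 [0.625 0.041 0.511]
0.0 z 0.1 0.187 [ 0.646 -0.227  0.193]
0.0 z 0.2 0.186 [ 0.644 -0.203  0.238]
0.0 z 0.3 0.195 [ 0.642 -0.155  0.335]
0.0 z 0.4 0.222 [ 0.656 -0.119  0.402]
0.0 z 0.5 0.31 [0.625 0.041 0.511]
0.08 z 0.1 0.179 [0.519 0.031 0.18 ]
0.08 z 0.2 0.17 [ 0.648 -0.17   0.298]
0.08 z 0.3 0.163 [ 0.642 -0.155  0.335]
0.08 z 0.4 0.176 [ 0.654 -0.114  0.401]
0.08 z 0.5 0.234 [0.621 0.044 0.518]
```

```bash
cat >> h.py <<'E'
from scipy.spatial.transform import Rotation as Ro
_a=np.r_[yd,0];Q=Ro.from_matrix(np.c_[_a,np.cross([0,0,-1],_a),[0,0,-1]]).as_quat()[[3,0,1,2]]
NL=.0726
def fv(): f=np.array(env.get_state()["force"]);return np.r_[f[:2]@xd,f[:2]@yd,f[2]]
E
python3 - <<'E'
from h import *
env.grip(0.0)
env.reach(V(-.028,-.085,.20),Q)
env.movel(V(-.028,-.085,.057+NL),velocity=.12)
s=env.get_state();print(s["time"],loc(s["tcp_pos"]),s["tcp_pos"][2]-NL,s["opening"],fv())
for n in("top","scene","wrist"):
    p,_=camera(n)
    if n=="top": p=cv2.resize(p[120:280,200:400],None,fx=4,fy=3.75)
    if n=="scene": p=cv2.resize(p[130:250,220:380],None,fx=5,fy=5)
    cv2.imwrite(f"pics/{n}1.png",p)
E
```

```text
3.0 [-0.02759281 -0.0853282 ] 0.05741026607602684 -6.0271486464366205e-05 [-0.05102026 -0.4400492   0.11999784]
```

View pics/scene1.png

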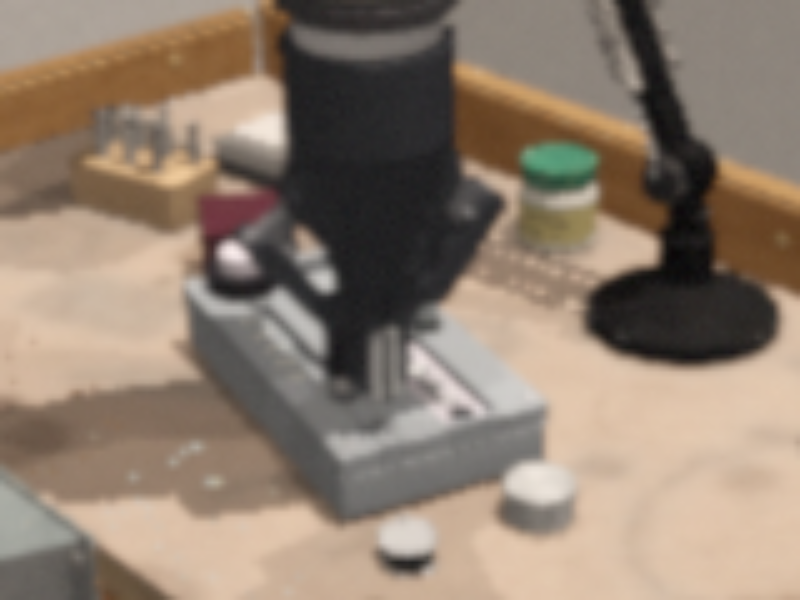

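View pics/wrist1.png

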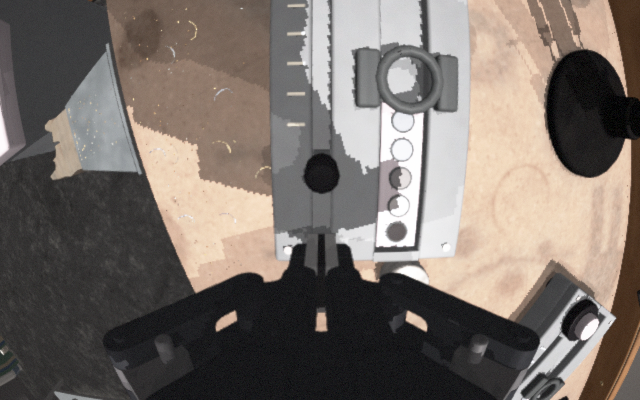

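View pics/top1.png

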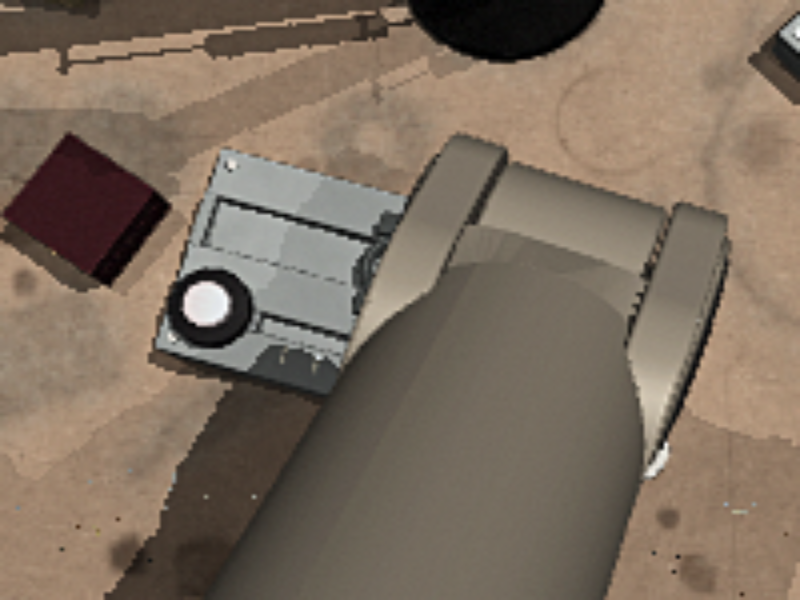

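The wrist view shows the knob at px (321,172), straight ahead of the closed fingers at (321,240). The five ticks are at left, (295,125) and up. I'll push in small slow steps and log the force.

```bash
python3 - <<'E'
from h import *
f0=fv()
env.movel(V(-.028,-.068,.057+NL),velocity=.05)
for y in np.arange(-.066,-.0369,.002):
    env.movel(V(-.028,y,.057+NL),velocity=.02)
    s=env.get_state();print(round(s["time"],2),y.round(4),loc(s["tcp_pos"]).round(4),(fv()-f0).round(2))
np.save("f0.npy",f0)
p,_=camera("wrist");cv2.imwrite("pics/wrist2.png",p)
E
```

```text
3.89 -0.066 [-0.028 -0.066] [ 0.87 -0.92 -1.51]
4.14 -0.064 [-0.028  -0.0639] [-0.49 -0.93 -1.27]
4.39 -0.062 [-0.028  -0.0619] [ 0.18 -0.93 -1.73]
4.64 -0.06 [-0.028  -0.0598] [-0.67 -0.58 -1.03]
4.89 -0.058 [-0.028  -0.0578] [ 0.32 -0.69 -1.13]
5.14 -0.056 [-0.028  -0.0566] [-0.17 -4.42 -1.5 ]
5.39 -0.054 [-0.028 -0.054] [-0.18 -3.61 -0.9 ]
5.64 -0.052 [-0.028 -0.051] [ 0.05 -0.44 -1.85]
5.89 -0.05 [-0.028  -0.0493] [ 0.3  -1.02 -0.81]
6.14 -0.048 [-0.0279 -0.0477] [ 1.32 -1.02 -0.98]
6.39 -0.046 [-0.028  -0.0458] [-1.56 -0.89 -1.01]
6.64 -0.044 [-0.028  -0.0439] [-0.57 -0.96 -1.3 ]
6.89 -0.042 [-0.028  -0.0419] [-0.22 -1.29 -1.61]
7.14 -0.04 [-0.028  -0.0407] [-0.78 -3.91 -0.62]
7.39 -0.038 [-0.028 -0.038] [-1.31 -3.28 -0.76]
```

View pics/wrist2.png

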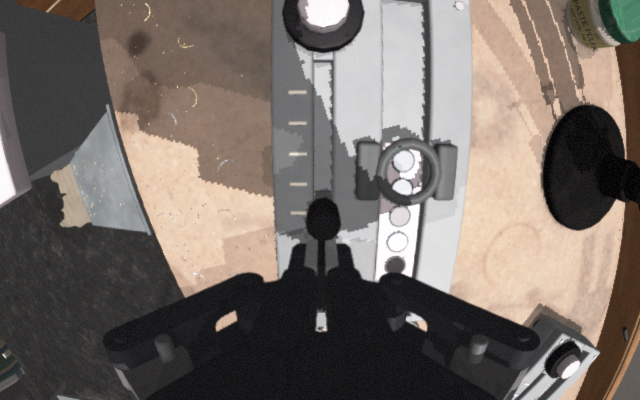

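Crest 1 passed at a TCP y of about -0.053, and the force is climbing again towards crest 2 with the expected 16 mm period, so lever ≈ TCP + 0.066. I'll go on to crest 3 (expected at about -0.020), watching for the force to drop, with a hard cap at -0.014.

```bash
cat >> h.py <<'E'
def wrist_pt(c,uv,z):
    R=cv2.Rodrigues(c["rvec"])[0];o=-R.T@c["tvec"]
    a=np.array([(uv[0]-c["cx"])/c["fx"],(uv[1]-c["cy"])/c["fy"]]);r=np.hypot(*a)
    d=R.T@np.r_[a/r*np.sin(r),np.cos(r)];return o+d*(z-o[2])/d[2]
E
python3 - <<'E'
from h import *
f0=np.load("f0.npy");hi=0
ys=list(np.arange(-.036,-.0239,.002))+list(np.arange(-.023,-.0139,.001))
for y in ys:
    env.movel(V(-.028,y,.057+NL),velocity=.02)
    s=env.get_state();f=(fv()-f0);print(round(s["time"],2),round(y,4),loc(s["tcp_pos"]).round(4),f.round(2))
    if y>-.028 and f[1]<-2.5: hi=1
    if hi and y>-.0225 and f[1]>-1.8: print("dropped");break
c=calibration("wrist");p,_=camera("wrist");cv2.imwrite("pics/wrist3.png",p)
E
```

```text
7.69 -0.036 [-0.028  -0.0351] [-0.75 -1.06 -0.57]
7.94 -0.034 [-0.028  -0.0333] [-0.41 -1.23 -2.15]
8.19 -0.032 [-0.028  -0.0316] [ 0.37 -1.46 -1.31]
8.44 -0.03 [-0.028  -0.0298] [ 0.46 -0.56 -1.8 ]
8.69 -0.028 [-0.028  -0.0278] [-0.64 -0.77 -0.85]
8.94 -0.026 [-0.028  -0.0259] [-0.86 -0.66 -0.29]
9.19 -0.024 [-0.028  -0.0247] [ 0.94 -4.19 -1.66]
9.44 -0.023 [-0.028  -0.0236] [-0.01 -5.   -0.95]
9.69 -0.022 [-0.028 -0.022] [-0.26 -3.83 -0.37]
9.94 -0.021 [-0.028  -0.0204] [ 0.19 -3.17 -0.01]
10.19 -0.02 [-0.028  -0.0192] [ 0.02 -1.33 -0.16]
dropped
```

View pics/wrist3.png

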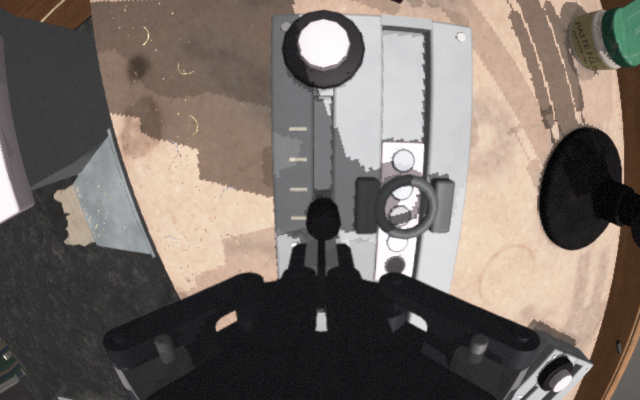

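```bash
python3 - <<'E'
from h import *
f0=np.load("f0.npy")
for y in (-.019,-.018,-.017):
    env.movel(V(-.028,y,.057+NL),velocity=.02)
    s=env.get_state();f=(fv()-f0);print(round(s["time"],2),round(y,4),loc(s["tcp_pos"]).round(4),f.round(2))
env.dwell(.2)
env.movel(V(-.028,-.045,.057+NL),velocity=.1)
env.dwell(.2)
c=calibration("wrist");p,_=camera("wrist");cv2.imwrite("pics/wrist4.png",p);np.save("w4.npy",p)
print(c,fv()-f0,env.get_state()["time"])
for i,y in enumerate((.022,.038,.054,.070,.086)):
    pass
# project by inverse: expected knob px per notch
R=cv2.Rodrigues(c["rvec"])[0]
def pw(P):
    q=R@P+c["tvec"];th=np.arctan2(np.hypot(q[0],q[1]),q[2]);k=th/np.hypot(q[0],q[1]);return np.array([c["fx"]*k*q[0]+c["cx"],c["fy"]*k*q[1]+c["cy"]]).round(1)
for sn in(0.022,.038,.054,.070): print(sn,pw(V(-.028,-.046+sn,.074)))
E
```

```text
10.49 -0.019 [-0.028  -0.0185] [-1.02 -0.57 -1.11]
10.74 -0.018 [-0.028  -0.0178] [ 0.1   0.01 -1.13]
10.99 -0.017 [-0.028  -0.0169] [-0.11 -1.26 -1.2 ]
{'fx': 309.70691628693146, 'fy': 309.70691628693146, 'cx': 320.9370719059135, 'cy': 197.1947603010136, 'rvec': array([-2.84816373,  0.38162133,  0.05016399]), 'tvec': array([-0.49929338, -0.12014403,  0.17410554])} [ 0.1609181  -0.15223014 -0.722908  ] 11.875
0.022 [324.5 223.4]
0.038 [324.6 187.5]
0.054 [324.7 149.6]
0.07 [324.8 110.6]
```

View pics/wrist4.png

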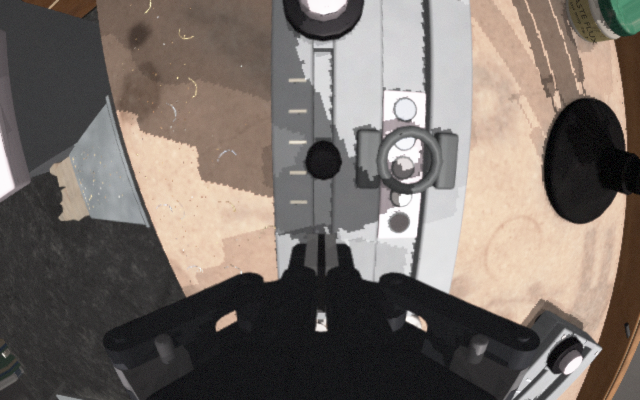

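The knob now stands at px (323,159), near the third tick (298,142). I'll measure this precisely, using the home picture (wrist1) as the reference for viewing bias.

```bash
python3 - <<'E'
from h import *
c=calibration("wrist")
R=cv2.Rodrigues(c["rvec"])[0]
def pw(P,dy=0):
    q=R@(P-np.r_[dy*yd,0])+c["tvec"];th=np.arctan2(np.hypot(q[0],q[1]),q[2]);k=th/np.hypot(q[0],q[1]);return np.array([c["fx"]*k*q[0]+c["cx"],c["fy"]*k*q[1]+c["cy"]]).round(1)
print("ticks exp",[pw(V(-.040,y,.04)) for y in(-.024,-.008,.008,.024,.04)],"ring",pw(V(.016,0,.051)))
for n,ty in(("wrist1",-.0853),("wrist4",-.045)):
    g=cv2.imread(f"pics/{n}.png").max(2)
    m=np.zeros(g.shape,np.uint8);m[100:225,295:350]=(g[100:225,295:350]<32)
    k,l,s,ce=cv2.connectedComponentsWithStats(m);i=1+s[1:,4].argmax()
    top,bot=s[i][1],s[i][1]+s[i][3]
    print(n,s[i],ce[i])
    # shift camera: candidate s, predicted far edge (z .074) 
    for sv in ((0,) if n=="wrist1" else (.038,.046,.050,.054,.058)):
        dy=ty-(-.045)
        print(sv,"far top edge",pw(V(-.028,-.046+sv+.008,.074),dy),"near top edge",pw(V(-.028,-.046+sv-.008,.074),dy),"bottom far/near",pw(V(-.028,-.046+sv+.008,.049),dy),pw(V(-.028,-.046+sv-.008,.049),dy))
E
```

```text
ticks exp [array([301.5, 201.3]), array([301. , 172.2]), array([300.7, 142. ]), array([300.5, 111.2]), array([300.3,  80.5])] ring [411.7 161.3]
wrist1 [305 154  34  39 938] [321.08635394 173.06183369]
0 far top edge [324.7 163.1] near top edge [324.6 200.4] bottom far/near [324.  155.1] [324.  186.7]
wrist4 [306 141  35  38 911] [322.89132821 160.17343578]
0.038 far top edge [324.7 168.6] near top edge [324.6 205.6] bottom far/near [324.  159.7] [323.9 191.1]
0.046 far top edge [324.7 149.4] near top edge [324.6 187.4] bottom far/near [324.  143.6] [324.  175.5]
0.05 far top edge [324.7 139.7] near top edge [324.6 178.1] bottom far/near [324.1 135.4] [324.  167.6]
0.054 far top edge [324.8 130. ] near top edge [324.7 168.6] bottom far/near [324.1 127.3] [324.  159.7]
0.058 far top edge [324.8 120.2] near top edge [324.7 159.1] bottom far/near [324.1 119.1] [324.  151.6]
```

The picture suggests lever ≈ 0.048: just past the crest, but perhaps not yet centred in the notch. I'll look again before acting.

```bash
cat > m.py <<'E'
from h import *
def pwc(c,P):
    R=cv2.Rodrigues(c["rvec"])[0];q=R@P+c["tvec"];th=np.arctan2(np.hypot(q[0],q[1]),q[2]);k=th/np.hypot(q[0],q[1]);return np.array([c["fx"]*k*q[0]+c["cx"],c["fy"]*k*q[1]+c["cy"]])
def look(name):
    c=calibration("wrist");p,_d=camera("wrist");cv2.imwrite(f"pics/{name}.png",p)
    g=p.max(2);m=np.zeros(g.shape,np.uint8);m[60:228,300:345]=(g[60:228,300:345]<32)
    k,l,s,ce=cv2.connectedComponentsWithStats(m);i=1+s[1:,4].argmax();st=s[i]
    print(name,st,ce[i],"t",env.get_state()["time"])
    for z in(.074,.062): print(z,"s est",(loc(wrist_pt(c,(ce[i][0],st[1]+st[3]/2),z))[1]+.046).round(4))
    dd=_d[int(ce[i][1]),int(ce[i][0])];print("depth",dd)
    R=cv2.Rodrigues(c["rvec"])[0]
    kk=_d[l==i];kk=kk[kk>0]
    ys,xs=np.nonzero((l==i)&(_d>0));a=np.c_[(xs-c["cx"])/c["fx"],(ys-c["cy"])/c["fy"]];r=np.hypot(*a.T)
    dr=np.c_[a*np.tan(r)[:,None]/r[:,None],np.ones(len(r))]*_d[ys,xs][:,None]
    W=(dr-c["tvec"])@R
    t=W[W[:,2]>.066];L=np.array([loc(w) for w in t])
    print("depth top pts",len(t),W[:,2].max(),"s",(L.min(0)+L.max(0))/2+[0,.046],np.median(L,0)+[0,.046])
E
python3 - <<'E'
from m import *
env.dwell(.3)
look("wrist5")
p,d=camera("scene");cv2.imwrite("pics/scene5.png",cv2.resize(p[130:250,220:380],None,fx=5,fy=5))
E
```

```text
wrist5 [306 139  35  39 881] [322.93303065 158.84903519] t 12.225
0.074 s est 0.0497
0.062 s est 0.0479
depth 0.12619926
depth top pts 850 0.07657636672599044 s [-0.02868139  0.04907199] [-0.02869719  0.04911324]
```

View pics/wrist5.png

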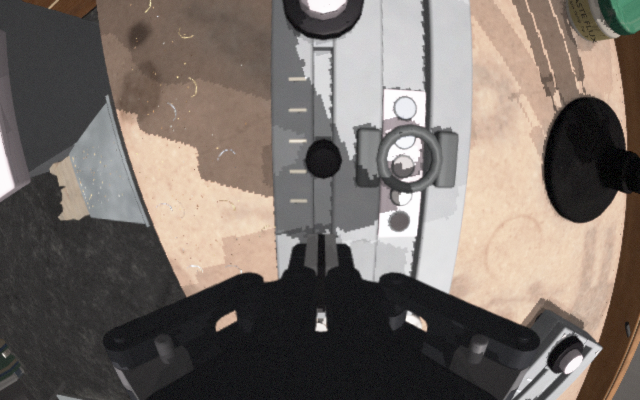

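Three independent estimates (knob outline, depth, and filter positions against the ticks) put the lever at about 0.048–0.049. It is past crest 3 but not centred at 0.054. I'll nudge on to about 0.053 in 1 mm steps, well short of crest 4 at 0.062, watching the force.

```bash
python3 - <<'E'
from m import *
f0=np.load("f0.npy")
env.movel(V(-.028,-.020,.057+NL),velocity=.08)
for y in (-.018,-.017,-.016,-.015,-.014,-.013,-.012):
    env.movel(V(-.028,y,.057+NL),velocity=.02)
    s=env.get_state();f=(fv()-f0);print(round(s["time"],2),round(y,4),loc(s["tcp_pos"]).round(4),f.round(2))
    if f[1]<-3.2: break
env.movel(V(-.028,-.045,.057+NL),velocity=.1)
env.dwell(.3)
look("wrist6")
E
```

```text
12.98 -0.018 [-0.028  -0.0183] [-0.2   0.29 -2.11]
13.23 -0.017 [-0.028  -0.0171] [ 0.01 -0.25 -1.63]
13.48 -0.016 [-0.028  -0.0159] [ 0.09 -0.05 -1.43]
13.73 -0.015 [-0.028  -0.0149] [ 0.41 -0.47 -2.27]
13.98 -0.014 [-0.028  -0.0139] [-0.05 -1.23 -1.81]
14.23 -0.013 [-0.028  -0.0129] [ 0.14  0.   -1.55]
14.48 -0.012 [-0.028  -0.0119] [-0.45  0.49 -1.91]
wrist6 [306 129  35  37 770] [322.97272727 148.30649351] t 15.3167
0.074 s est 0.0547
0.062 s est 0.0534
depth 0.1254808
depth top pts 760 0.07644915711230554 s [-0.02871236  0.05452003] [-0.02869438  0.05377344]
```

View pics/wrist6.png

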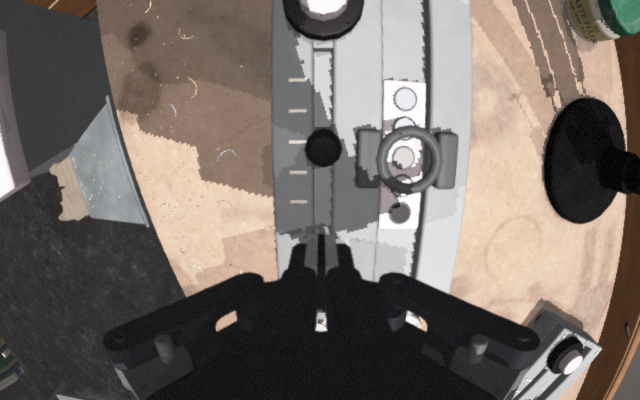

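The knob is now at (323,148), in line with tick 3 (298,142), and filter 3 (403,157) sits centred in the ring. Lever ≈ 0.054. Next is the lamp button.

```bash
python3 - <<'E'
from m import *
env.movel(V(-.028,-.045,.11+NL),velocity=.15)
env.movel(V(-.028,.08,.11+NL),velocity=.12)
env.movel(V(-.028,.08,.068+NL),velocity=.08)
env.dwell(.2);f0=fv();print(f0)
for z in np.arange(.066,.0519,-.001):
    r=env.movel(V(-.028,.08,z+NL),velocity=.02)
    s=env.get_state();f=fv()-f0;print(round(s["time"],2),z.round(4),(s["tcp_pos"][2]-NL).round(4),f.round(2))
    if f[2]>12: break
env.dwell(.2);print(fv()-f0, env.get_state()["tcp_pos"][2]-NL)
env.movel(V(-.028,.08,.11+NL),velocity=.08)
E
```

```text
[-0.04643264 -0.25581488 -0.24318618]
18.13 0.066 0.066 [ 0.7   0.33 -0.32]
18.38 0.065 0.0649 [0.5  0.15 0.61]
18.63 0.064 0.0639 [0.76 0.55 0.15]
18.88 0.063 0.0629 [0.4  0.16 0.51]
19.13 0.062 0.0621 [0.88 0.71 1.76]
19.38 0.061 0.0611 [-0.33  0.29  3.07]
19.63 0.06 0.0601 [0.18 0.47 3.08]
19.88 0.059 0.0591 [0.2  0.06 3.25]
20.13 0.058 0.0581 [-0.19  0.88  3.49]
20.38 0.057 0.057 [-0.25 -0.02  4.61]
20.63 0.056 0.0561 [-0.07 -0.14  5.26]
20.88 0.055 0.0559 [-2.45  0.42 15.55]
[-2.57256861  0.77500437 15.37706795] 0.05587518403770264
```

Contact came at about 62 mm and the hard stop at 55.9 mm, so the full 6 mm stroke at about 5 N. Now I'll withdraw and check everything from above.

```bash
python3 - <<'E'
from m import *
env.movel(V(-.028,.08,.20+NL),velocity=.2)
env.goto_joints([1.055,0.477,0.022,1.555,-0.011,1.109,-0.083])
env.dwell(.2)
p,d=camera("top");c=calibration("top");cv2.imwrite("pics/top7.png",cv2.resize(p[130:260,190:390],None,fx=4,fy=4))
R=cv2.Rodrigues(c["rvec"])[0];v,u=np.mgrid[:400,:640]
def WW(d): return (np.stack([(u-c["cx"])/c["fx"]*d,(v-c["cy"])/c["fy"]*d,d],-1)-c["tvec"])@R
W=WW(d);m=np.zeros((400,640),np.uint8);m[195:235,270:330]=W[195:235,270:330,2]>.062
k,l,s,ce=cv2.connectedComponentsWithStats(m)
for i in range(1,k):
    if s[i][4]>15: print("knob",s[i],loc(ray_plane(c,ce[i],.074))+[0,.046])
print("button z",np.median(W[197:205,247:256,2]),"t",env.get_state()["time"])
o=np.load("top0.npz")["p"];df=cv2.absdiff(p,o).max(2);b=(df[130:260,190:390]>50).astype(np.uint8)
k,l,s,ce=cv2.connectedComponentsWithStats(b);print([(x[:4]+[190,130,0,0]).tolist()+[x[4]] for x in s[1:] if x[4]>5])
E
```

```text
knob [283 207   9   9  62] [-0.02834124  0.05243224]
button z 0.06091490158138872 t 24.6667
[[277, 181, 16, 15, np.int32(101)], [294, 187, 10, 7, np.int32(28)], [293, 191, 10, 7, np.int32(22)], [306, 192, 42, 20, np.int32(330)], [281, 207, 13, 12, np.int32(92)], [306, 215, 14, 11, np.int32(102)]]
```

View pics/top7.png

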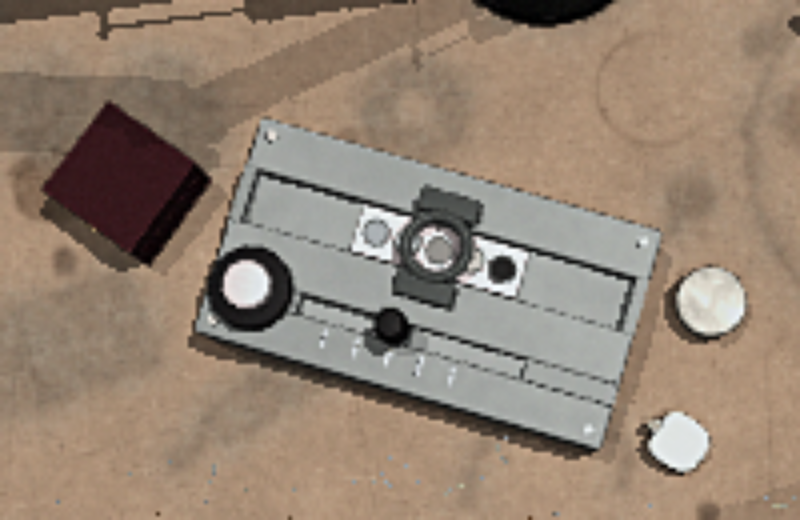

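The picture shows the knob at (390,326) on the third tick, filter 3 centred in the ring (437,250), and the button up. The ring box, tin and loupe are unmoved: the only image changes are the lever, its filter bar and their shadows.

```bash
python3 -c "
from cell import job;job.job_done()"
```

```text
the job is handed in; nothing more can be done
```

I set the left-hand viewer to its third filter and then pressed the lamp button right down and let it come up. The job is handed in at about 25 s on the robot's clock. The module gives no verdict.

- **Lever:** I pushed the knob with the closed fingers through the first three crests, with at most about 5 N. When I first stopped just past the third crest, the lever stayed at about 0.048 m and did not throw itself into the notch, so I nudged it on to about 0.053 m. It did not reach the fourth crest at 0.062 m. The wrist camera then gave 0.053–0.055 m and the top camera 0.0524 m, against 0.054 m for the third notch. These differ by about 2 mm, which is the calibration tolerance. The third filter sits centred in the ring.
- **Lamp button:** the fingertips touched it at about 62 mm and met the hard stop at 55.9 mm, the full 6 mm stroke. The press took about 5 N, and 15 N when it bottomed. The button is back up at 60.9 mm, the same as before.
- **Surroundings:** comparing the top pictures from before and after, only the lever, its filter bar and their shadows changed. The viewer, ring box, tin and loupe have not moved, and the arm is back at its start pose, touching nothing.

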